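# Nest the washed ink-mixing pots

### The arm

A 6-joint arm with a two-finger parallel gripper is mounted at the origin on the work surface. World frame = base frame: x ahead of the robot, y to its left, z up, the work surface at z = 0. Lengths are in m, angles in rad, forces in N, time in s.
With the tool pointing down it reaches from about 0.35 to 0.975 m from the base axis. Payload 7.1 kg.
Tool frame: the origin (TCP) lies midway between the tips of the shut fingers; the grasp point (between the pads) lies 19 mm behind it; z points along the fingers, x is the direction in which the jaws open and shut, and the axes are right-handed (so a half turn about z gives the same grasp; the last joint's range is limited). The gripper opens to 88 mm and grips with 3 to 60 N. Pads are 20 mm wide; open, the fingers measure 115 mm over their backs; the gripper's body (75 mm by 178 mm) begins 61 mm behind the grasp point.
Start: joints at [-1.316, 0.423, 1.63, -0, 1.089, -0.019], TCP at [0.169, -0.602, 0.223] pointing down, gripper open.
Joint ranges: [-3, 3], [-0.9, 2.11], [0.09, 2.58], [-1.31, 4.45], [0.11, 2.69], [-2.54, 2.54]. Speed limits (rad/s): [2.39, 2.39, 3.01, 3.14, 3.14, 3.14].

### API

Orientations are given as a unit quaternion [w, x, y, z].
In Python, from station import move_pose, movel, movej, command_gripper, wait, inverse_kinematics, read_camera, camera_info, MotionError, job_done, get_time, get_joint_pos, get_qvel, get_effort, get_tcp_pos, get_ee_rot, get_ft_force, get_ft_torque, get_grip_width gives the robot as it stands. Calls block until the motion is done:
- move_pose(position, orientation): joint-space move of the TCP to a pose.
- movel(position, frame=None, v=0.15, until_force=None): straight line of the TCP; frame=None keeps the orientation; v is the mean speed in m/s. With until_force (N) it stops when the force on the tool has changed by that much, and returns True; else False.
- movej(angles): joint-space move.
- command_gripper(opening): opening from 0.0 (shut) to 1.0 (fully open); the grip force is fixed at half the most; returns when the fingers have stopped.
- wait(seconds).
- inverse_kinematics(position, orientation): joint angles nearest the present ones, or None.
- read_camera(name): name is "scene" or "top" or "wrist"; returns the picture (400x640x3 uint8, red, green, blue); there is no depth.
- camera_info(name): a dict with "intrinsics" (3x3 intrinsics, pixels), "T" (4x4, takes a point from camera to world coordinates); the wrist camera has in their place "tool_from_camera" (4x4, takes a point from camera to tool coordinates, whose origin is the TCP and whose axes are the tool frame's). Camera axes: x right, y up, looking along -z (the intrinsics and any distortion apply to the point x, -y, -z); pixel columns grow to the right and rows downward; lengths in m; the calibration is good to about 2 mm. A picture is of the moment at which its call begins: read the wrist's pose just before it. camera_info takes no time and is no camera call.
A pose or a line that the arm cannot do raises MotionError and nothing moves.
- job_done(): hands the job in, once; it reports no verdict.
Readings, each from a call of its own:
- get_time(): time.
- get_joint_pos(): joint angles.
- get_qvel(): joint speeds.
- get_effort(): joint torques, N m.
- get_tcp_pos(): TCP position.
- get_ee_rot(): TCP orientation.
- get_ft_force(): force on the tool from outside, world axes, zero at the start.
- get_ft_torque(): the same for the moment, N m.
- get_grip_width(): opening from 0.0 (shut) to 1.0 (fully open).
Only numpy, scipy, OpenCV 4.12 (cv2) and the standard library are available. Lean on these libraries where they do the work, as an engineer would, in place of code of your own. Each camera call takes 0.05 s, during which the arm holds its last target.

### The job

Tidy up the ink-mixing bench. Someone parked an ink jar on the upturned mixing pot that stands by itself: put that jar back upright in the empty place of the jar tray, then take the two washed pots of the same size as that pot from the drain tray and nest them over it, mouth down as they are, one after the other and each fully home, so that the three make one straight stack where that pot stands. Set things down rather than dropping them, and leave the bigger and the smaller pot, the other jars and the rest of the bench as they are.

Things in the scene. Friction and masses are not known exactly. Their poses are not given: they have to be found in the camera images.
- stack_pot_mid (a point): White plastic pot, mouth down, 84 mm tall. From the mouth up: straight collar 77 mm across, 28 mm high; flat step in to 68 mm; body tapering to the flat closed base, 50 mm across, on top. Walls 2.2 mm, mouth 72.6 mm inside. Stands alone on the bench near the robot's centre line, a jar on its base: the foot of the stack. Point: on its axis, half-way up, 42 mm above its mouth; z up.
- pot_1_mid (a point): Pot of the same shape and size as the lone one, 30 to 65 g, mouth down on the drain tray. Nested over another, its mouth comes to rest on that pot's step, 28 mm above that pot's mouth, so it ends 28 mm higher, with 1 to 2 mm of play. Point: on its axis, half-way up, 42 mm above its mouth; z up.
- pot_2_mid (a point): The other pot of that shape and size on the drain tray, just like pot_1 (either may go first). Point: on its axis, half-way up, 42 mm above its mouth; z up.
- big_pot_mid (a point): The same shape of white pot but bigger, upside down on the drain tray: 101 mm tall, 92 mm across the collar, base 60 mm. Stays. Point: on its axis, half-way up; z up.
- small_pot_mid (a point): The same shape of white pot but smaller, upside down on the drain tray: 66 mm tall, 60 mm across the collar, base 39 mm. Stays. Point: on its axis, half-way up; z up.
- jar_1_mid (a point): Closed ink jar, white with a black lid, a straight cylinder 42 mm in diameter and 60 mm tall, 70 to 130 g; parked upright on the base of the lone pot (its underside 84 mm above the bench). Point: on its axis, half-way up, 30 mm above its underside; z up.
- jar_2_mid (a point): A jar like it, already in the jar tray. Stays. Point: on its axis, half-way up; z up.
- jar_3_mid (a point): Another jar like it, already in the jar tray. Stays. Point: on its axis, half-way up; z up.
- jar_tray: Fixed shallow grey plastic tray, 290 mm (x) by 100 mm (y) with a rim 12 mm high; its floor, on which the jars stand, is 4 mm above the bench. It has room for three jars in a row along its x, at -90, 0 and +90 mm; one of the three is empty. Origin: centre of its underside, on the bench.
- jar_place: The empty place in the jar tray: a thin dried ring mark, 43 mm across, on the tray's floor. Origin: centre of the ring, on the floor (4 mm above the bench).
- drain_tray: Fixed shallow steel tray, 250 by 250 mm with a rim 12 mm high; its floor is 4 mm above the bench. Four pots stand on it in a square, 120 mm apart along its x and y. It may be to the left or to the right. Origin: centre of its underside.
- tape_roll: Roll of masking tape lying flat, 96 mm across, 25 mm high. Stays. Origin: centre of its underside.
- ink_knife: Ink knife lying flat, 210 mm long along its x, wooden handle at -x, 21 mm high. Stays. Origin: under the middle of its length, on the bench.
There are look-alikes about, which are no part of the job. Leave any green or turquoise look-alike of the part that bears pot_1_mid alone. Leave any purple look-alike of the part that bears big_pot_mid alone.

How it is judged:
On the way, in this order (a step that is already met when the one before it is completed fails the run):
1. the parked jar stands released in the jar tray (x of jar_1_mid in the frame of jar_tray between -0.125 and 0.125 m and y of jar_1_mid in the frame of jar_tray between -0.028 and 0.028 m and height (world z) of jar_1_mid below 0.04 m and angle between jar_1_mid's own z axis and vertical below 0.1 rad and contact force between jar_1 and the fingers below 0.1 N), for 0.2 s.
2. one pot of the matching size is nested fully home over the lone pot (((horizontal distance between pot_1_mid and stack_pot_mid below 0.005 m and z of pot_1_mid in the frame of stack_pot_mid between 0.024 and 0.032 m and angle between pot_1_mid's own z axis and vertical below 0.08 rad and contact force between pot_1 and the fingers below 0.1 N) or (horizontal distance between pot_2_mid and stack_pot_mid below 0.005 m and z of pot_2_mid in the frame of stack_pot_mid between 0.024 and 0.032 m and angle between pot_2_mid's own z axis and vertical below 0.08 rad and contact force between pot_2 and the fingers below 0.1 N))), for 0.2 s.
At the end, for the whole second after the job is handed in: Jar upright in the jar tray. Both matching pots nested (either order) on the lone pot, 28 and 56 mm up within 4 mm, axes within 5 and 7 mm, tilt under 0.08 rad; it moved under 40 mm. All at rest and released; other pots and jars upright, they, tape and knife moved under 40 mm (all of step 1 and angle between stack_pot_mid's own z axis and vertical below 0.06 rad and distance of each of stack_pot_mid, big_pot_mid, small_pot_mid, jar_2_mid, jar_3_mid, tape_roll, ink_knife from where it was at the start of the episode below 0.04 m and linear speed of each of jar_1, stack_pot, pot_1, pot_2 below 0.02 m/s and contact force between each of stack_pot, pot_1, pot_2 and the fingers below 0.1 N and ((horizontal distance between pot_1_mid and stack_pot_mid below 0.005 m and z of pot_1_mid in the frame of stack_pot_mid between 0.024 and 0.032 m and angle between each of pot_1_mid, pot_2_mid's own z axis and vertical below 0.08 rad and horizontal distance between pot_2_mid and stack_pot_mid below 0.007 m and z of pot_2_mid in the frame of stack_pot_mid between 0.052 and 0.06 m) or (horizontal distance between pot_2_mid and stack_pot_mid below 0.005 m and z of pot_2_mid in the frame of stack_pot_mid between 0.024 and 0.032 m and angle between each of pot_2_mid, pot_1_mid's own z axis and vertical below 0.08 rad and horizontal distance between pot_1_mid and stack_pot_mid below 0.007 m and z of pot_1_mid in the frame of stack_pot_mid between 0.052 and 0.06 m)) and angle between each of big_pot_mid, small_pot_mid, jar_2_mid, jar_3_mid's own z axis and vertical below 0.1 rad); the robot touches nothing.
It fails at once if the jar falls over or is dropped (angle between jar_1_mid's own z axis and vertical above 0.9 rad or (linear speed of jar_1 above 0.75 m/s and contact force between jar_1 and the fingers below 0.05 N)).
It fails at once if a matching pot is dropped (falls free by more than about 28 mm) ((linear speed of pot_1 above 0.75 m/s and contact force between pot_1 and the fingers below 0.05 N) or (linear speed of pot_2 above 0.75 m/s and contact force between pot_2 and the fingers below 0.05 N)).
It fails at once if a bystander jar or pot is knocked over (angle between any of big_pot_mid, small_pot_mid, jar_2_mid, jar_3_mid's own z axis and vertical above 0.6 rad).
It also fails if it takes over 69 s, if anything falls off the work surface, if the arm or the gripper's body presses on something with over 40 N, if the wrist force passes 120 N, or if a joint passes its speed limit or range.

## Working session

There is one attempt and no reset: what is moved stays moved. The work goes in short steps, each a Python script; the robot and the scene stay as the last script left them, time stands still between calls to the robot, and variables do not carry over. Pictures are saved under pics/ and viewed, and the job is handed in when it is done.

```bash
mkdir -p pics; ls; python3 - <<'E'
from station import *
import cv2
for n in ("scene","top","wrist"):
    cv2.imwrite(f"pics/{n}0.png",read_camera(n)[:,:,::-1]); print(n,camera_info(n))
print(get_time(),get_tcp_pos(),get_ee_rot(),get_grip_width())
E
```

```text
pics
scene {'intrinsics': array([[434.90882254,   0.        , 320.06961416],
       [  0.        , 434.90882254, 205.29886543],
       [  0.        ,   0.        ,   1.        ]]), 'T': array([[-0.04563979, -0.67666714,  0.73487318,  1.34567331],
       [ 0.99895691, -0.03198237,  0.0325917 ,  0.04762709],
       [ 0.00144926,  0.73559412,  0.67742098,  0.85159718],
       [ 0.        ,  0.        ,  0.        ,  1.        ]])}
top {'intrinsics': array([[379.87963073,   0.        , 322.90043334],
       [  0.        , 379.87963073, 198.49766273],
       [  0.        ,   0.        ,   1.        ]]), 'T': array([[-0.02760219,  0.98936105, -0.14283851,  0.36940728],
       [-0.99937559, -0.03046543, -0.01789681, -0.00247367],
       [-0.02205805,  0.14225533,  0.98958419,  1.06208101],
       [ 0.        ,  0.        ,  0.        ,  1.        ]])}
wrist {'intrinsics': array([[278.74468854,   0.        , 315.17230394],
       [  0.        , 278.74468854, 198.80347234],
       [  0.        ,   0.        ,   1.        ]]), 'tool_from_camera': array([[ 9.99998139e-01, -4.86960533e-04,  1.86683520e-03,
        -1.13477855e-03],
       [ 1.00120021e-04, -9.53220270e-01, -3.02276541e-01,
        -8.36921432e-02],
       [ 1.92670190e-03,  3.02276165e-01, -9.53218447e-01,
        -1.61939711e-01],
       [ 0.00000000e+00,  0.00000000e+00,  0.00000000e+00,
         1.00000000e+00]])}
0.15 [ 0.16891859 -0.60130353  0.22207071] [-3.71485129e-04  7.96993560e-01 -6.03987512e-01 -4.60501157e-04] 0.996203093471424
```

View pics/scene0.png

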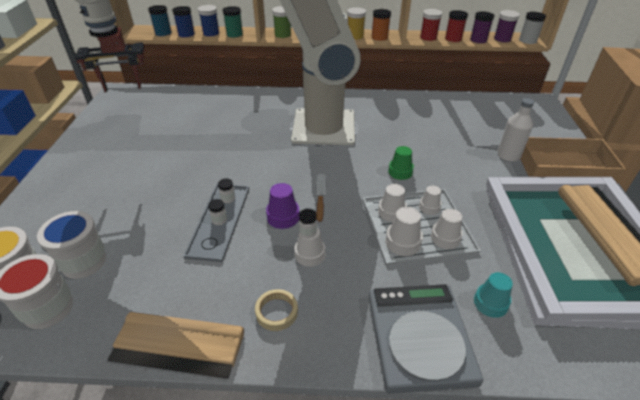

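View pics/top0.png

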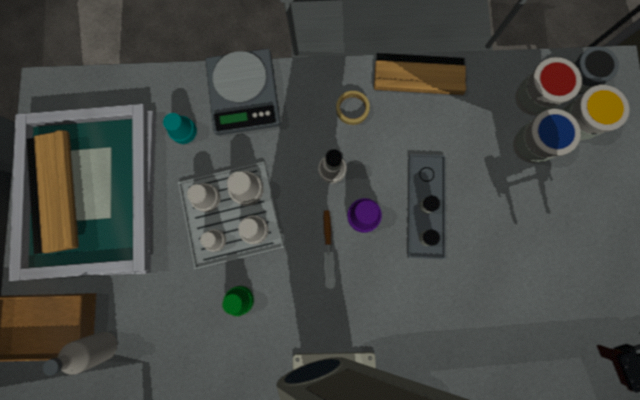

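View pics/wrist0.png

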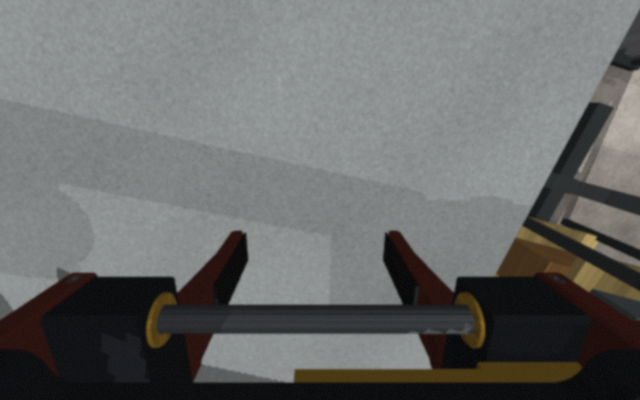

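```bash
python3 - <<'E'
import cv2
s=cv2.imread("pics/scene0.png");t=cv2.imread("pics/top0.png")
f=lambda i,x,y,w,h,k:cv2.resize(i[y:y+h,x:x+w],None,fx=k,fy=k,interpolation=cv2.INTER_CUBIC)
cv2.imwrite("pics/s1.png",f(s,180,160,310,130,2.58)); cv2.imwrite("pics/t1.png",f(t,170,140,110,130,4.5)); cv2.imwrite("pics/t2.png",f(t,300,130,155,135,4.4))
E
```

```text
(no output)
```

View pics/s1.png

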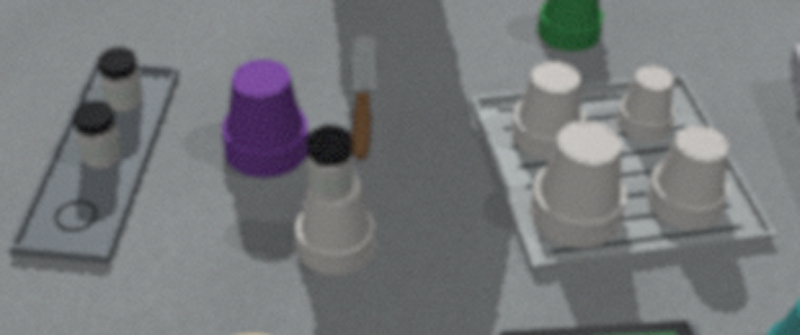

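View pics/t1.png

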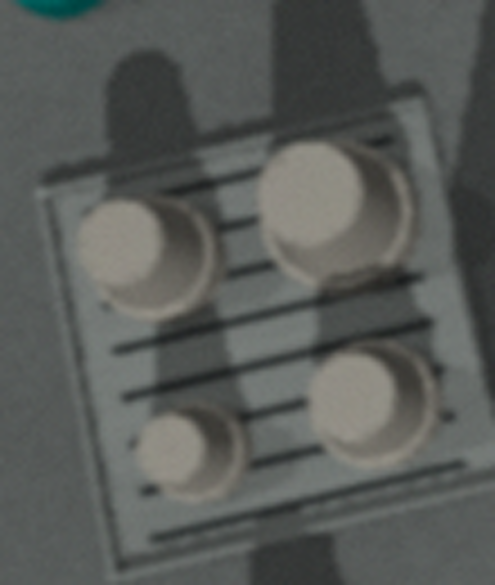

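View pics/t2.png

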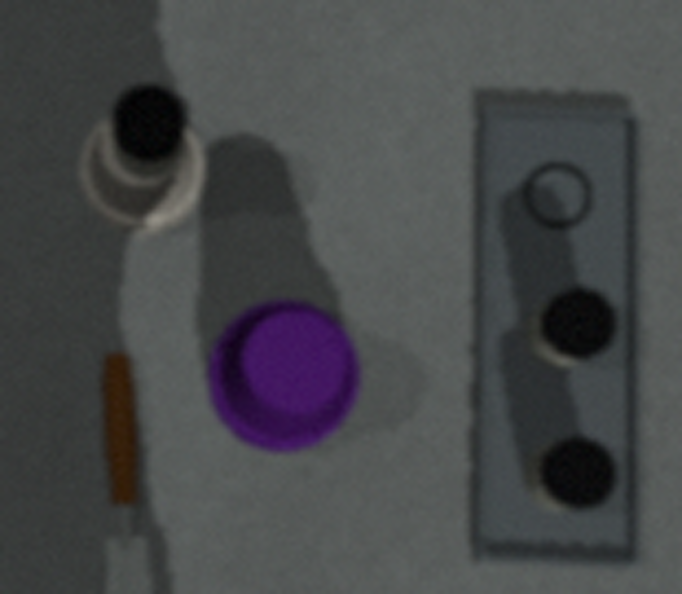

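```bash
cat > h.py <<'E'
from station import *
import numpy as np, cv2
from scipy.spatial.transform import Rotation as R
def ray(T,K,u,v):
    d=np.linalg.inv(K)@[u,v,1]; d=np.array([d[0],-d[1],-d[2]]); return T[:3,3],T[:3,:3]@d
def at_z(T,K,u,v,z):
    o,d=ray(T,K,u,v); return o+d*(z-o[2])/d[2]
def proj(T,K,p):
    c=np.linalg.inv(T)@np.append(p,1); q=K@[c[0],-c[1],-c[2]]; return q[:2]/q[2]
def cam(n):
    i=camera_info(n); return i["T"],i["intrinsics"]
def wristT():
    p=get_tcp_pos(); q=np.array(get_ee_rot()); T=np.eye(4); T[:3,:3]=R.from_quat(q[[1,2,3,0]]).as_matrix(); T[:3,3]=p
    i=camera_info("wrist"); return T@i["tool_from_camera"],i["intrinsics"]
def down(a):  # tool z down, tool x at angle a in world
    m=np.array([[np.cos(a),np.sin(a),0],[np.sin(a),-np.cos(a),0],[0,0,-1]]); q=R.from_matrix(m).as_quat(); return q[[3,0,1,2]]
E
python3 - <<'E'
from h import *
for n,k,ox,oy,L in [("top",4.5,170,140,dict(P1=(120,243,.088),P2=(352,395,.088),big=(310,193,.105),small=(172,450,.070),c1=(42,190,.012),c2=(415,92,.012),c3=(113,570,.012))),
 ("top",4.4,300,130,dict(jar=(149,123,.144),ring=(557,194,.004),j2=(578,322,.064),j3=(578,472,.064),purp=(298,366,.101),stackcollar=(143,172,.028),tA=(478,95,.012),tB=(632,98,.012),tC=(634,556,.012),tD=(480,556,.012))),
 ("scene",2.58,180,160,dict(P1=(700,144,.088),P2=(555,77,.088),big=(588,144,.105),small=(654,78,.07),jar=(330,145,.144),ring=(75,215,.004),j2=(96,118,.064),j3=(118,63,.064),purp=(262,77,.101)))]:
    T,K=cam(n)
    for a,(x,y,z) in L.items():
        print(n,a,at_z(T,K,(x+.5)/k-.5+ox,(y+.5)/k-.5+oy,z).round(4))
E
```

```text
top P1 [0.5331 0.3459 0.088 ]
top P2 [0.4408 0.2104 0.088 ]
top big [0.5558 0.2309 0.105 ]
top small [0.4133 0.3194 0.07  ]
top c1 [0.5813 0.4232 0.012 ]
top c2 [0.6368 0.1872 0.012 ]
top c3 [0.344  0.3733 0.012 ]
top jar [ 0.6036 -0.0149  0.144 ]
top ring [ 0.5839 -0.277   0.004 ]
top j2 [ 0.4933 -0.2687  0.064 ]
top j3 [ 0.404  -0.2627  0.064 ]
top purp [ 0.468  -0.0968  0.101 ]
top stackcollar [ 0.6015 -0.0117  0.028 ]
top tA [ 0.6487 -0.2287  0.012 ]
top tB [ 0.6434 -0.3268  0.012 ]
top tC [ 0.3533 -0.307   0.012 ]
top tD [ 0.3559 -0.2125  0.012 ]
scene P1 [0.5398 0.3434 0.088 ]
scene P2 [0.4451 0.2095 0.088 ]
scene big [0.5628 0.2296 0.105 ]
scene small [0.4205 0.3191 0.07  ]
scene jar [ 0.616  -0.0139  0.144 ]
scene ring [ 0.5862 -0.2787  0.004 ]
scene j2 [ 0.5048 -0.2655  0.064 ]
scene j3 [ 0.4157 -0.261   0.064 ]
scene purp [ 0.4747 -0.0941  0.101 ]
```

```bash
python3 - <<'E'
from h import *
t=get_time()
move_pose([.605,-.014,.26],down(-np.pi/2)); print(get_time()-t,get_joint_pos())
T,K=wristT(); im=read_camera("wrist"); cv2.imwrite("pics/w1.png",im[:,:,::-1]); np.save("w1.npy",T)
print(get_tcp_pos(),proj(T,K,[.605,-.014,.144]))
E
```

```text
2.5917 [-4.40110045e-02  3.54521474e-01  1.64213998e+00 -1.78622612e-04
  1.14504016e+00  1.52779980e+00]
[ 0.60499741 -0.01476745  0.25997789] [316.00912036 194.25723768]
```

View pics/w1.png

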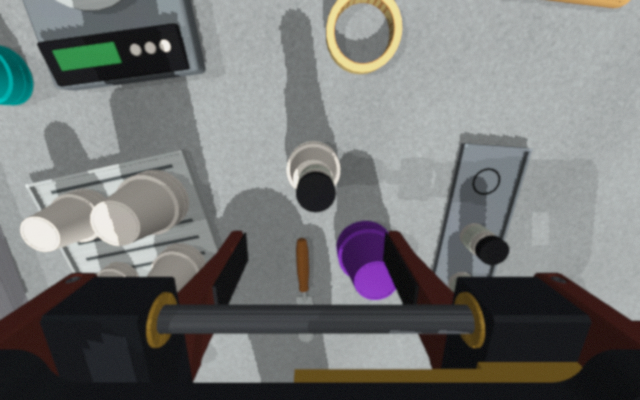

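```bash
python3 - <<'E'
import cv2
t=cv2.imread("pics/w1.png")
f=lambda i,x,y,w,h,k:cv2.resize(i[y:y+h,x:x+w],None,fx=k,fy=k,interpolation=cv2.INTER_CUBIC)
cv2.imwrite("pics/w1a.png",f(t,275,130,80,90,6)); cv2.imwrite("pics/w1b.png",f(t,430,130,110,150,4))
E
```

```text
(no output)
```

View pics/w1a.png

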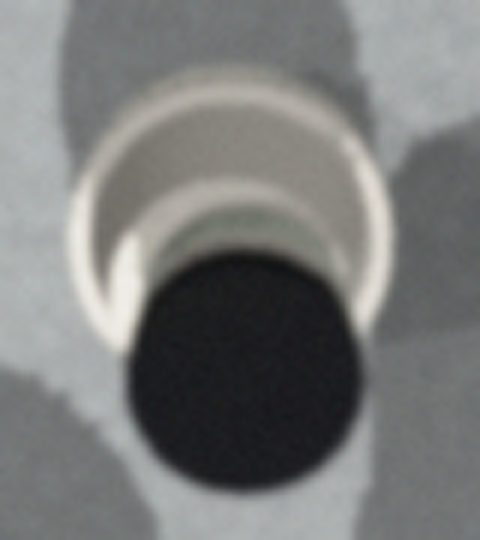

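View pics/w1b.png

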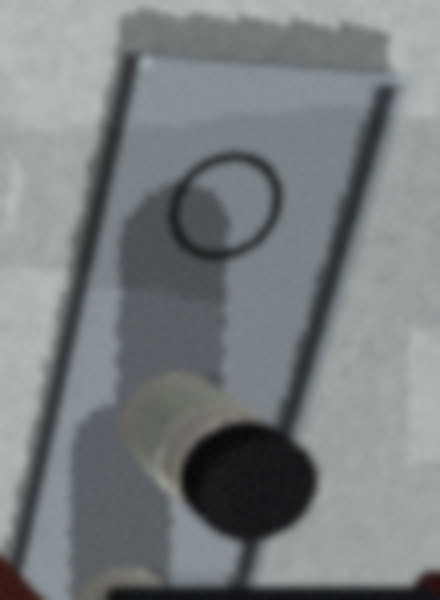

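```bash
python3 - <<'E'
from h import *
T=np.load("w1.npy");K=camera_info("wrist")["intrinsics"]
def c(k,ox,oy,x,y,z): return at_z(T,K,(x+.5)/k-.5+ox,(y+.5)/k-.5+oy,z).round(4)
print("lid",c(6,275,130,245,374,.144), "L/R",c(6,275,130,128,372,.144),c(6,275,130,362,372,.144))
print("ring",c(4,430,130,227,205,.004))
print("collar L,R",c(6,275,130,70,230,.026),c(6,275,130,395,230,.026),"top",c(6,275,130,235,78,.028),c(6,275,130,235,65,.02))
print("tray edge mid",c(4,430,130,132,55,.012),c(4,430,130,395,80,.012))
E
```

```text
lid [ 0.6075 -0.0134  0.144 ] L/R [0.6079 0.0068 0.144 ] [ 0.6079 -0.0336  0.144 ]
ring [ 0.5844 -0.2766  0.004 ]
collar L,R [0.6092 0.0287 0.026 ] [ 0.6092 -0.0493  0.026 ] top [ 0.6454 -0.011   0.028 ] [ 0.6475 -0.011   0.02  ]
tray edge mid [ 0.6423 -0.2268  0.012 ] [ 0.6332 -0.3242  0.012 ]
```

```bash
python3 - <<'E'
from h import *
command_gripper(.75)
movel([.607,-.013,.105],v=.2); command_gripper(0); print(get_grip_width()*88,get_time())
movel([.607,-.013,.215],v=.2); print(get_grip_width()*88,get_ft_force())
move_pose([.584,-.277,.15],down(-np.pi/2-.075)); print(get_tcp_pos(),get_time())
T,K=wristT(); cv2.imwrite("pics/w2.png",read_camera("wrist")[:,:,::-1]); np.save("w2.npy",T)
print(proj(T,K,[.5844,-.2766,.004]))
E
```

```text
41.40295051614385 4.7667
42.11485001235713 [-0.48884907  0.07732231 -1.51321617]
[ 0.58423325 -0.27600803  0.14983914] 6.525
[317.22371963 186.477424  ]
```

View pics/w2.png

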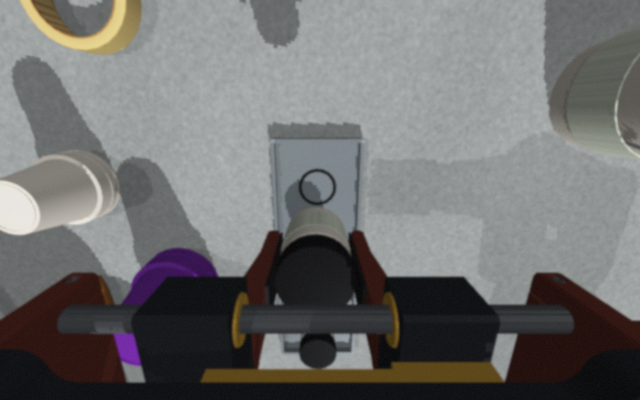

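```bash
python3 - <<'E'
from h import *
movel([.584,-.2766,.032],v=.15); r=movel([.584,-.2766,.022],v=.04,until_force=4); print(r,get_tcp_pos(),get_ft_force())
command_gripper(.68); wait(.1); p=get_tcp_pos()
movel([.584,-.2766,.15],v=.2)
T,K=wristT(); cv2.imwrite("pics/w3.png",read_camera("wrist")[:,:,::-1])
t=get_time()
a=np.arctan2(.027,.12); print(a)
# view drain tray
q=down(a-np.pi)
print([inverse_kinematics(p,down(x)) for p in ([.536,.345,.014],[.443,.21,.014],[.607,-.011,.04]) for x in (a,a-np.pi)])
E
```

```text
True [ 0.58532088 -0.27747343  0.02476668] [ 1.79692779 -1.68048032  1.20384641]
0.2213144423477913
[array([ 5.53233328e-01,  7.18980881e-01,  1.69057640e+00, -4.44089210e-16,
        7.32035377e-01,  3.31918886e-01]), None, array([ 4.18389772e-01,  5.87056121e-01,  2.02467659e+00, -4.44089210e-16,
        5.29859938e-01,  1.97075330e-01]), None, array([-3.77225776e-02,  6.47450496e-01,  1.75994180e+00, -4.44089210e-16,
        7.34200357e-01, -2.59037020e-01]), None]
```

View pics/w3.png

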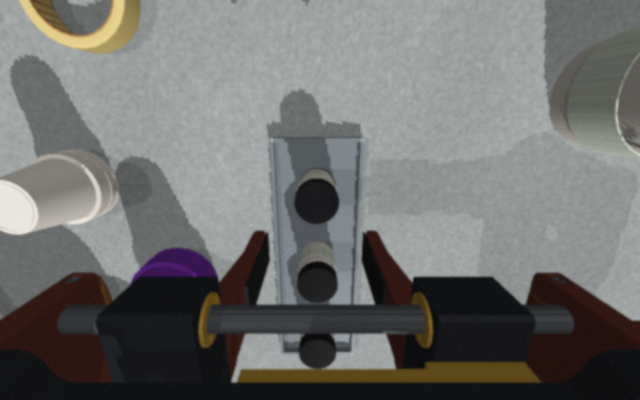

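```bash
python3 - <<'E'
from h import *
movel([.584,-.2766,.24],v=.25)
move_pose([.536,.345,.24],down(.222)); print(get_time(),get_tcp_pos()); command_gripper(1.0)
T,K=wristT(); im=read_camera("wrist")[:,:,::-1]; cv2.imwrite("pics/w4.png",im); np.save("w4.npy",T)
print(proj(T,K,[.536,.345,.088]),proj(T,K,[.536,.345,.032]))
E
```

```text
11.9583 [0.53655845 0.34418311 0.24000595]
[315.13770522 187.21311919] [315.20179291 176.50067713]
```

View pics/w4.png

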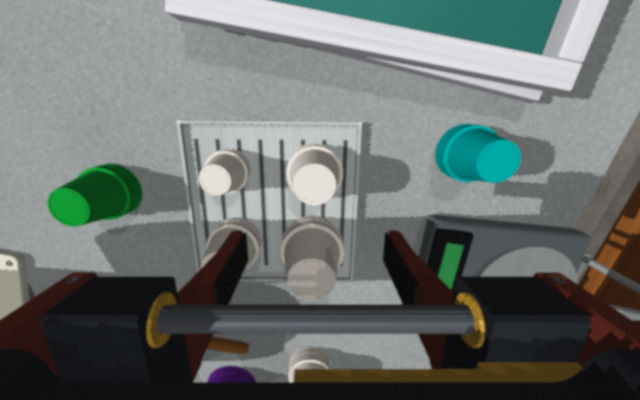

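```bash
python3 - <<'E'
import cv2
t=cv2.imread("pics/w4.png")
f=lambda i,x,y,w,h,k:cv2.resize(i[y:y+h,x:x+w],None,fx=k,fy=k,interpolation=cv2.INTER_CUBIC)
cv2.imwrite("pics/w4a.png",f(t,190,130,170,90,4.5))
E
```

```text
(no output)
```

View pics/w4a.png

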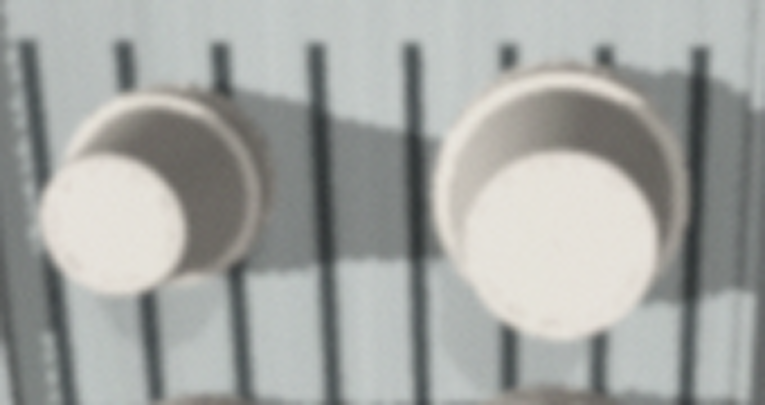

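```bash
python3 - <<'E'
from h import *
T=np.load("w4.npy");K=camera_info("wrist")["intrinsics"]
def c(x,y,z,k=4.5,ox=190,oy=130): return at_z(T,K,(x+.5)/k-.5+ox,(y+.5)/k-.5+oy,z)
print("base",c(562,246,.088),"d",np.linalg.norm(c(465,246,.088)-c(659,246,.088)),np.linalg.norm(c(562,152,.088)-c(562,340,.088)))
L,R_=c(435,200,.030),c(688,200,.030); print("collar",(L+R_)/2,np.linalg.norm(L-R_),"top",c(561,66,.032))
print("small",c(114,224,.07), get_tcp_pos())
u=np.array([np.cos(.222),np.sin(.222)])
for n,p in dict(base=c(562,246,.088),col=(L+R_)/2,tcp=get_tcp_pos()).items(): print(n,p[:2]@u,p[:2]@[-u[1],u[0]])
E
```

```text
base [0.53450136 0.34827704 0.088     ] d 0.05006961584400653 0.05006003683885769
collar [0.53426463 0.3476275  0.03      ] 0.07649469023853246 top [0.52531361 0.38684766 0.032     ]
small [0.41543454 0.32292946 0.07      ] [0.53595782 0.34499479 0.24000331]
base 0.5980681637414312 0.2220429535128496
col 0.5976942204801245 0.22146147460250218
tcp 0.5987661937826495 0.2185205722212438
```

```bash
python3 - <<'E'
from h import *
x,y=.5343,.3482
movel([x,y,.12],v=.2)
r=movel([x,y,.014],v=.08,until_force=6); print(r,get_tcp_pos(),get_ft_force())
if not r:
    command_gripper(0); print(get_grip_width()*88,get_time(),get_ft_force())
    movel([x,y,.05],v=.1); print(get_grip_width()*88,get_ft_force())
    T,K=wristT(); cv2.imwrite("pics/w5.png",read_camera("wrist")[:,:,::-1]); cv2.imwrite("pics/s5.png",read_camera("scene")[120:300,280:520,::-1])
E
```

```text
False [0.5346582  0.34843205 0.01458149] [-0.49815624  0.6979564   0.15278051]
77.36113527254844 15.2 [-0.93254262 -0.25252286  2.95605052]
77.43257424724123 [ 0.0205435   0.00217951 -0.58358676]
```

View pics/w5.png

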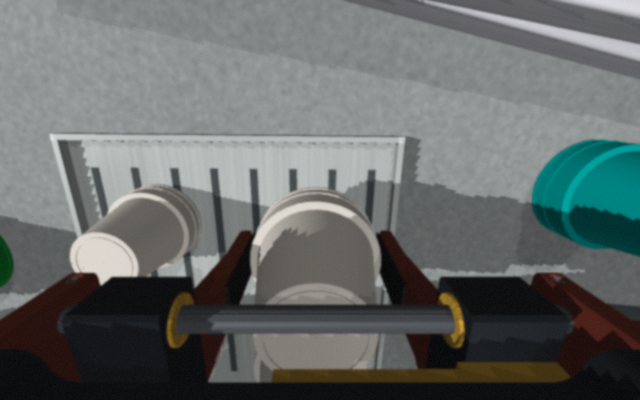

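View pics/s5.png

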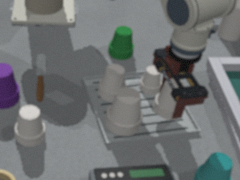

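```bash
python3 - <<'E'
from h import *
movel([.5343,.3482,.24],v=.2)
move_pose([.607,-.011,.27],down(.0)); print(get_time(),get_tcp_pos(),get_grip_width()*88)
T,K=wristT(); cv2.imwrite("pics/w6.png",read_camera("wrist")[:,:,::-1]); np.save("w6.npy",T)
print(proj(T,K,[.607,-.011,.084]),proj(T,K,[.607,-.011,.028]))
E
```

```text
18.2833 [ 0.60694284 -0.01004091  0.26972459] 76.80161932281314
[315.58458171 181.10423074] [315.61566272 172.03271506]
```

View pics/w6.png

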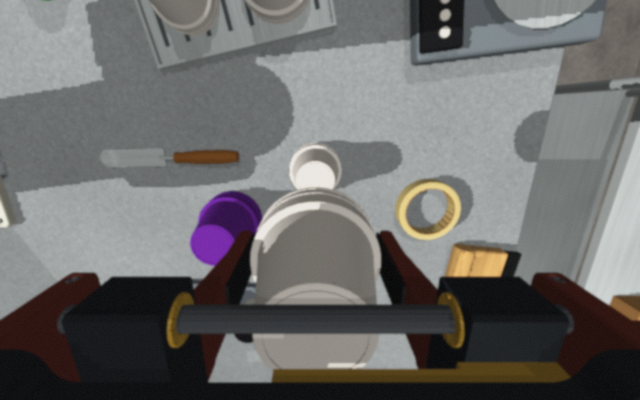

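```bash
python3 - <<'E'
import cv2
t=cv2.imread("pics/w6.png")
f=lambda i,x,y,w,h,k:cv2.resize(i[y:y+h,x:x+w],None,fx=k,fy=k,interpolation=cv2.INTER_CUBIC)
cv2.imwrite("pics/w6a.png",f(t,280,140,70,60,8));cv2.imwrite("pics/w6b.png",f(t,230,180,170,200,3))
E
```

```text
(no output)
```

View pics/w6a.png

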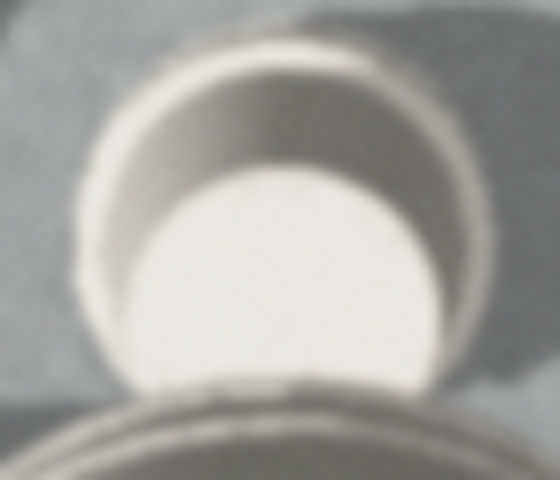

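View pics/w6b.png

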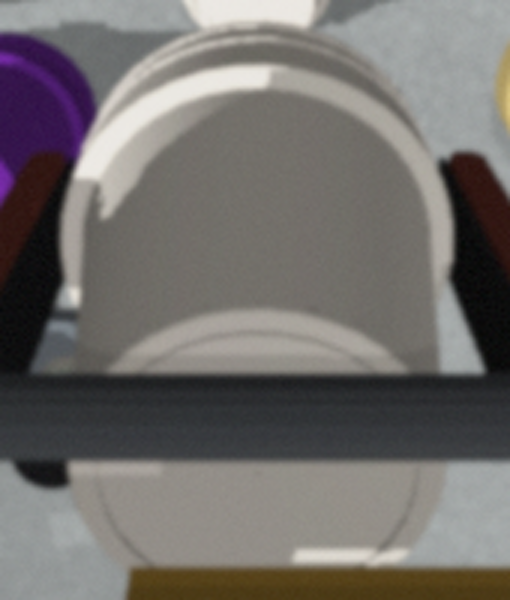

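```bash
python3 - <<'E'
from h import *
T=np.load("w6.npy");i=camera_info("wrist");K=i["intrinsics"];Tc=i["tool_from_camera"]
def c(x,y,z,k=8,ox=280,oy=140,T=T): return at_z(T,K,(x+.5)/k-.5+ox,(y+.5)/k-.5+oy,z)
print("base",c(285,319,.084),"d",np.linalg.norm(c(128,319,.084)-c(442,319,.084)),"topedge",c(285,163,.084))
L,R_=c(77,240,.026),c(493,240,.026);print("collar",(L+R_)/2,np.linalg.norm(L-R_),"top",c(285,36,.028))
print("held mouth edge tool",c(260,24,.010,3,230,180,Tc),"step",c(262,66,-.018,3,230,180,Tc))
print("held base top edge",c(255,308,-.074,3,230,180,Tc),"baseL/R",c(68,490,-.074,3,230,180,Tc),c(443,490,-.074,3,230,180,Tc))
E
```

```text
base [ 0.60648901 -0.00880956  0.084     ] d 0.05021618165303094 topedge [0.60646581 0.01624134 0.084     ]
collar [ 0.60635363 -0.00771205  0.026     ] 0.07679125733169369 top [0.60633144 0.02968495 0.028     ]
held mouth edge tool [ 0.00066956 -0.03783387  0.01      ] step [ 0.000971  -0.0375431 -0.018    ]
held base top edge [-0.00010645 -0.02479788 -0.074     ] baseL/R [-0.02474646  0.00295611 -0.074     ] [ 0.02460482  0.0028727  -0.074     ]
```

```bash
python3 - <<'E'
from h import *
x,y=.6062,-.0084
movel([x,y,.11],v=.2); print(get_ft_force())
r=movel([x,y,.035],v=.05,until_force=4); print(r,get_tcp_pos(),get_ft_force(),get_time())
cv2.imwrite("pics/s7.png",cv2.resize(read_camera("scene")[170:280,240:400,::-1],None,fx=5,fy=5,interpolation=2))
E
```

```text
[-0.59902382  0.3221961  -0.21317067]
True [ 0.60600231 -0.00842084  0.03836521] [-1.32333674  0.35263614  5.91897785] 20.5917
```

View pics/s7.png

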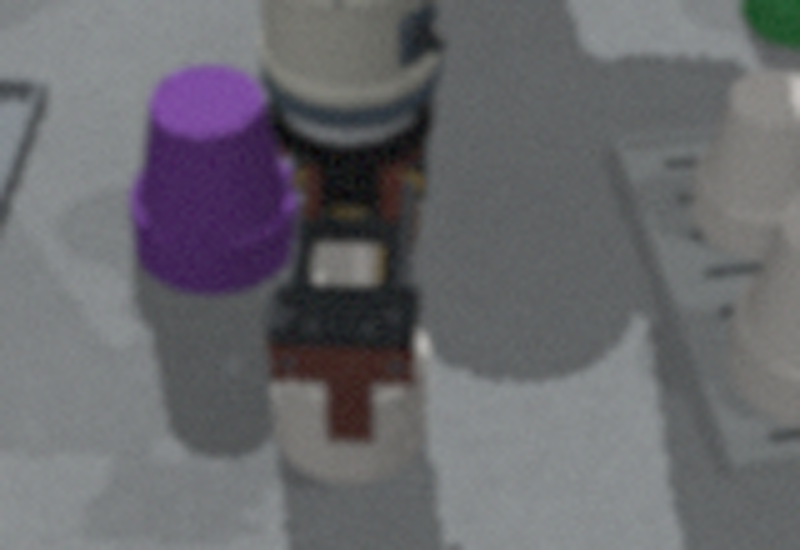

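Contact came at TCP z = 0.0384, the fully-home height. Release and back off, then look down from hover.

```bash
python3 - <<'E'
from h import *
command_gripper(1.0); wait(.1); print(get_grip_width()*88,get_ft_force())
movel([.6062,-.0084,.27],v=.2)
T,K=wristT(); cv2.imwrite("pics/w8.png",cv2.resize(read_camera("wrist")[130:220,270:370,::-1],None,fx=6,fy=6,interpolation=2)); np.save("w8.npy",T)
print(get_time(),[inverse_kinematics([.443,.21,.014],down(b)) for b in (-1.35,1.79)])
move_pose([.443,.21,.24],down(-1.35)); print(get_time())
T,K=wristT(); cv2.imwrite("pics/w9.png",read_camera("wrist")[:,:,::-1]); np.save("w9.npy",T)
print(proj(T,K,[.443,.21,.088]))
E
```

```text
87.9407942469622 [ 0.38189999 -0.9748495   0.2545267 ]
22.5167 [array([ 4.18389772e-01,  5.87056121e-01,  2.02467659e+00, -4.44089210e-16,
        5.29859938e-01,  1.76838977e+00]), array([ 4.18389772e-01,  5.87056121e-01,  2.02467659e+00, -4.44089210e-16,
        5.29859938e-01, -1.37161023e+00])]
24.1
[316.48593724 185.96548891]
```

View pics/w8.png

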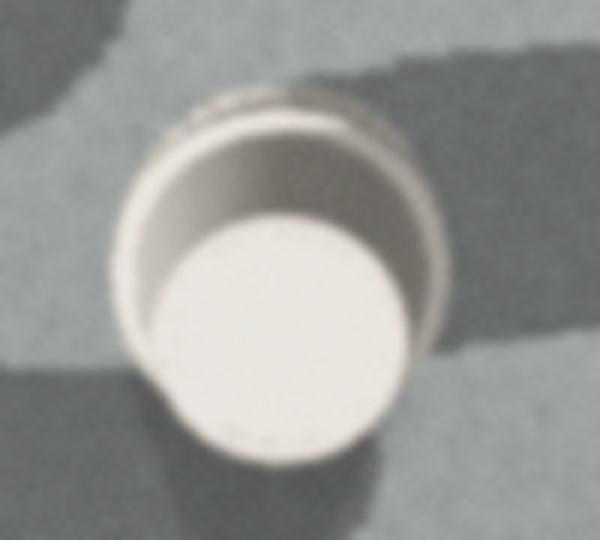

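View pics/w9.png

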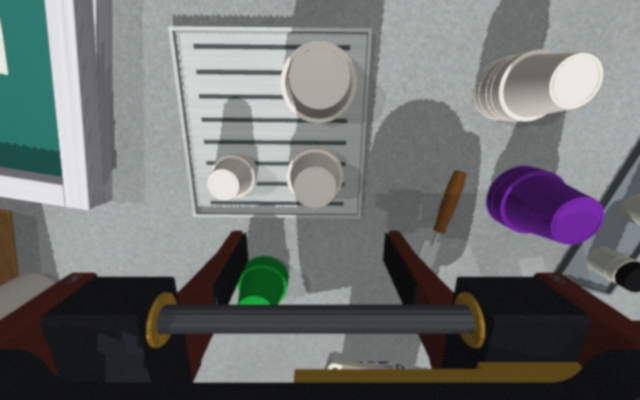

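```bash
python3 - <<'E'
import cv2
t=cv2.imread("pics/w9.png")
cv2.imwrite("pics/w9a.png",cv2.resize(t[135:225,270:360],None,fx=6,fy=6,interpolation=2))
E
```

```text
(no output)
```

View pics/w9a.png

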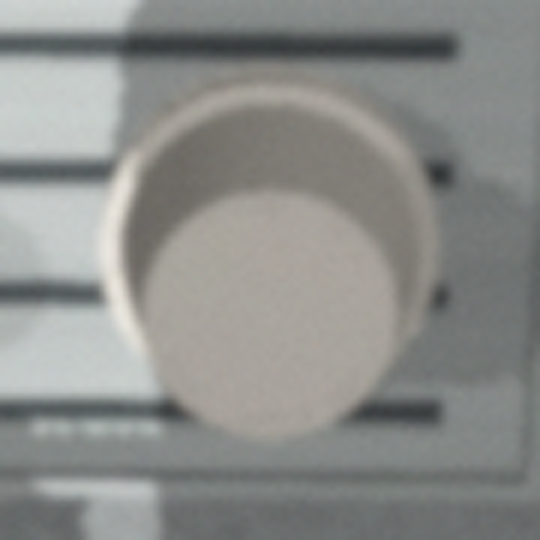

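```bash
python3 - <<'E'
from h import *
K=camera_info("wrist")["intrinsics"]
def c(f,x,y,z,ox,oy,k=6): return at_z(np.load(f),K,(x+.5)/k-.5+ox,(y+.5)/k-.5+oy,z)
a=("w8.npy",);o=(270,130)
print("stack2 base",c("w8.npy",281,338,.112,*o),np.linalg.norm(c("w8.npy",152,338,.112,*o)-c("w8.npy",410,338,.112,*o)), "collar",(c("w8.npy",112,270,.054,*o)+c("w8.npy",448,270,.054,*o))/2,"top",c("w8.npy",281,107,.056,*o))
o=(270,135)
print("P2 base",c("w9.npy",272,313,.088,*o),np.linalg.norm(c("w9.npy",144,313,.088,*o)-c("w9.npy",400,313,.088,*o)),"collar",(c("w9.npy",101,245,.03,*o)+c("w9.npy",438,245,.03,*o))/2,"top",c("w9.npy",270,80,.032,*o))
E
```

```text
stack2 base [ 0.60583522 -0.00811469  0.112     ] 0.05079403244069765 collar [ 0.60545024 -0.00726934  0.054     ] top [0.6056655  0.03008962 0.056     ]
P2 base [0.44167607 0.21157534 0.088     ] 0.04972126910894775 collar [0.44182584 0.21235434 0.03      ] top [0.47838174 0.2204169  0.032     ]
```

```bash
python3 - <<'E'
from h import *
x,y=.4414,.212
movel([x,y,.12],v=.2)
r=movel([x,y,.014],v=.08,until_force=6); print(r,get_tcp_pos(),get_ft_force())
if not r:
    command_gripper(0); print(get_grip_width()*88,get_time())
    movel([x,y,.25],v=.2); print(get_grip_width()*88,get_ft_force())
    move_pose([.606,-.0085,.29],down(0)); print(get_time(),get_tcp_pos(),get_grip_width()*88)
    T,K=wristT(); cv2.imwrite("pics/w10.png",read_camera("wrist")[:,:,::-1]); np.save("w10.npy",T)
E
python3 - <<'E'
import cv2
t=cv2.imread("pics/w10.png")
cv2.imwrite("pics/w10a.png",cv2.resize(t[130:330,220:410],None,fx=3,fy=3,interpolation=2))
E
```

```text
False [0.44174859 0.21216179 0.01444008] [ 0.16643269 -0.0233758  -0.39687295]
76.8247122925459 26.7083
77.09904913961664 [ 0.78019998 -0.16375016 -1.36494584]
29.6333 [ 0.60568245 -0.00812249  0.28951799] 77.16869456051049
```

View pics/w10a.png

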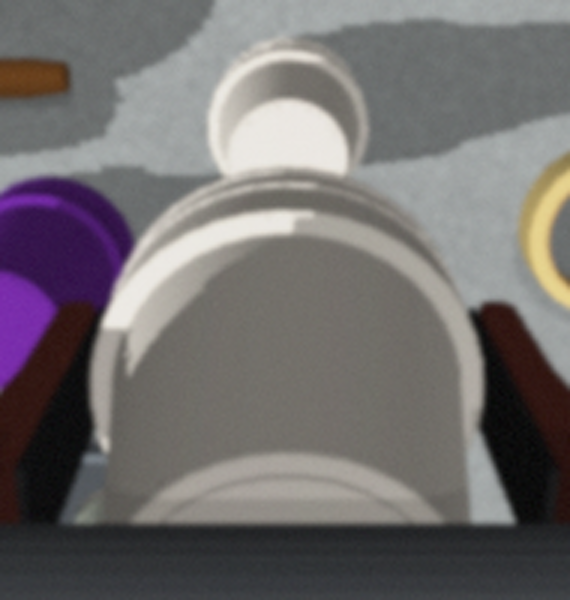

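```bash
python3 - <<'E'
from h import *
i=camera_info("wrist");K=i["intrinsics"];Tc=i["tool_from_camera"]
c=lambda x,y,z:at_z(Tc,K,(x+.5)/3-.5+220,(y+.5)/3-.5+130,z)
e1,e2=c(290,170,.010),c(290,211,-.018); off=(e1[1]+e2[1])/2+.0385; print(e1,e2,off)
x,y=.6057,-.0083+float(np.clip(off,-.003,.003))
movel([x,y,.14],v=.2)
r=movel([x,y,.062],v=.05,until_force=4); print(r,get_tcp_pos(),get_ft_force(),get_time())
if r and abs(get_tcp_pos()[2]-.0665)<.002:
    command_gripper(1.0); wait(.1); print(get_ft_force())
    movel([x,y,.29],v=.2)
    T,K=wristT(); cv2.imwrite("pics/w11.png",cv2.resize(read_camera("wrist")[100:260,230:430,::-1],None,fx=4,fy=4,interpolation=2)); np.save("w11.npy",T)
    move_pose([.45,-.35,.35],down(-1.5)); print(get_time())
    cv2.imwrite("pics/s11.png",cv2.resize(read_camera("scene")[150:350,150:490,::-1],None,fx=2.3,fy=2.3,interpolation=2)); cv2.imwrite("pics/t11.png",read_camera("top")[:,:,::-1])
E
```

```text
[ 0.00066643 -0.03871367  0.01      ] [ 0.00060587 -0.03849263 -0.018     ] -0.00010315269053468717
True [ 0.605505   -0.00843583  0.06630975] [-1.12272844 -0.22520635  6.13642325] 31.9167
[ 0.58512889 -0.20607188 -0.14208916]
35.175
```

```bash
ls pics
```

```text
s1.png
s11.png
s5.png
s7.png
scene0.png
t1.png
t11.png
t2.png
top0.png
w1.png
w10.png
w10a.png
w11.png
w1a.png
w1b.png
w2.png
w3.png
w4.png
w4a.png
w5.png
w6.png
w6a.png
w6b.png
w8.png
w9.png
w9a.png
wrist0.png
```

View pics/w11.png

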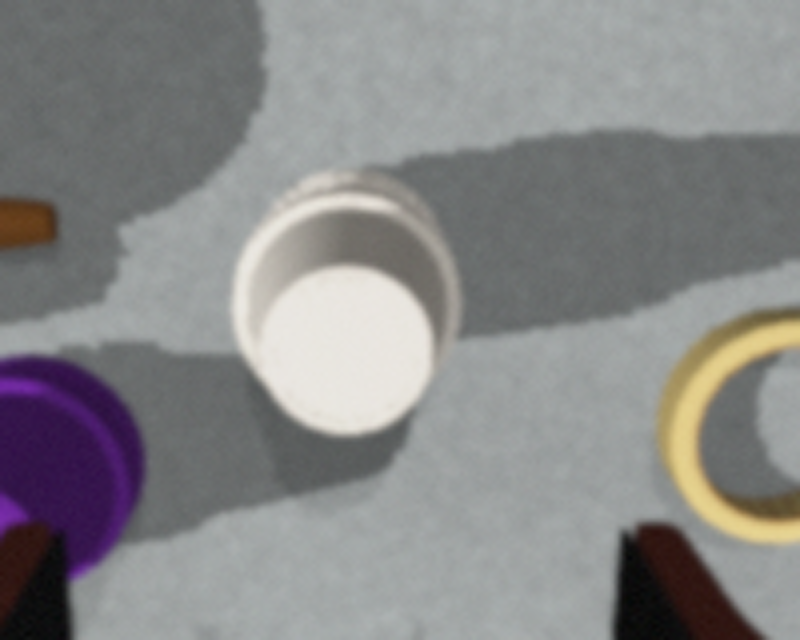

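View pics/s11.png

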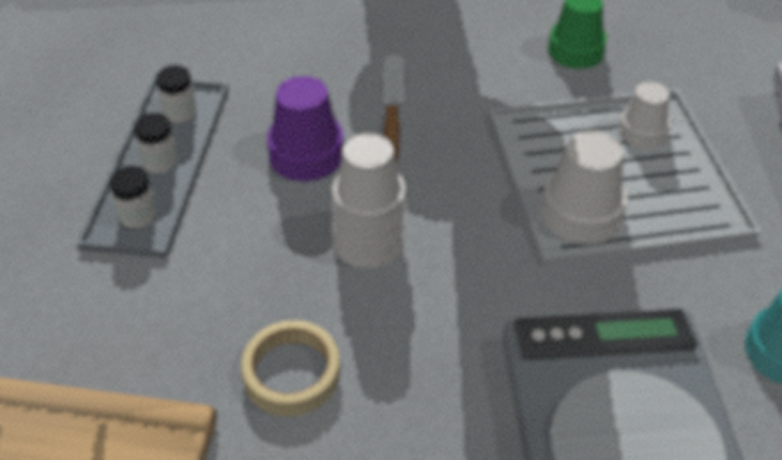

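View pics/t11.png

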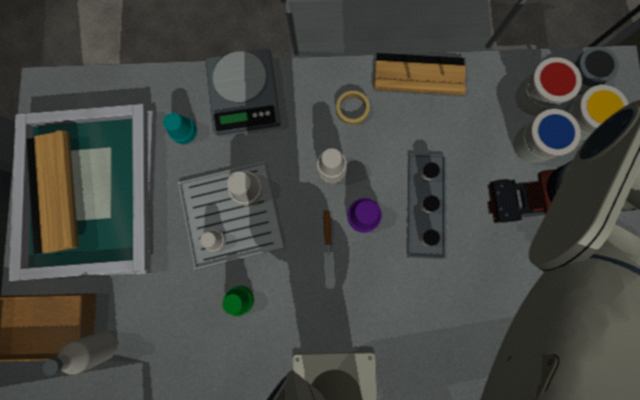

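```bash
python3 - <<'E'
from h import *
K=camera_info("wrist")["intrinsics"];T=np.load("w11.npy")
c=lambda x,y,z:at_z(T,K,(x+.5)/4-.5+230,(y+.5)/4-.5+100,z)
print(c(347,350,.140),np.linalg.norm(c(258,350,.14)-c(435,350,.14)))
print(get_qvel(),get_time()); job_done()
E
```

```text
[ 0.60531433 -0.00743384  0.14      ] 0.05102292766335874
[-7.79877649e-05  7.81247601e-04 -1.17170674e-03  3.26134320e-04
  4.56270507e-04  1.87934824e-03] 35.275
the job is handed in; nothing more can be done
```

The bench is tidied and I handed the job in at 35.3 s of the 69 s allowed. The interface gave no verdict, so the results below rest on my own checks.

- **Jar:** I lifted it off the lone pot and set it down on the ring mark in the jar tray. It landed softly, and the last pictures show all three jars upright in a row.
- **Stack:** I nested the two matching pots over the lone pot one after the other. Each came to rest at its fully-home height: TCP (tool tip) height 38.4 mm for the first and 66.3 mm for the second, against about 38 and 66 mm expected.
- **Last look:** The three pots make one straight stack, with the axes within about 1–2 mm of each other by the wrist camera. The arm was clear of everything and still. The big and small pots, the purple, green and turquoise pots, the tape and the knife look unmoved in the final pictures.

**Measurements that disagreed:**
- The top and scene cameras differed by 2 to 12 mm in x, so I placed everything by close-up wrist pictures.
- The wrist pictures at different wrist angles put the lone pot about 2 mm apart in y.

No check failed.

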